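Hold a spring clip open over an order card at the laundromat counter

ROBOT

A 7-joint arm with a two-finger parallel gripper is mounted at the origin on the work surface. World frame = base frame: x ahead of the robot, y to its left, z up, the work surface at z = 0. Lengths are in m, angles in rad, forces in N, time in s.
With the tool pointing down it reaches from about 0.35 to 0.9 m from the base axis. Payload 8.1 kg.
Tool frame: the origin (TCP) lies at the very end of the fingers, on their centre line; the grasp point (between the pads) lies 19 mm behind it; z points along the fingers, y is the line along which they close (so a half turn about z gives the same grasp; the last joint's range is limited). The gripper opens to 92 mm and grips with 3 to 60 N. Pads are 19 mm wide; open, the fingers measure 130 mm over their backs; the gripper's body (75 mm by 190 mm) begins 47 mm behind the grasp point.
Start: joints at [1.017, 0.434, 0.025, 1.573, -0.012, 1.134, -0.075], TCP at [0.272, -0.563, 0.227] pointing down, gripper open.
Joint ranges: [-2.62, 2.62], [-0.44, 2.09], [-1.27, 1.32], [0.08, 2.57], [-1.32, 4.46], [0.12, 2], [-2.74, 2.74]. Speed limits (rad/s): [2.22, 2.22, 3.01, 3.01, 3.14, 3.14, 3.14].

INTERFACE

Orientations are given as a rotation vector (axis times angle).
In Python, from cell import state, viewer, job gives the robot as it stands. The module is installed in compiled form; this text tells all that it offers.
- The arm moves only by the shell command python3 -m jog 'ROWS' [OPENING]. ROWS is JSON, a list that holds one entry, the list of rows, each a list of 4 numbers: the shift along the tool's x, y, z in cm, then the turn about the tool's z in rad. A call has exactly 8 rows; each row is the pose to reach, as a shift and turn from the pose commanded when the call began, along the tool's axes at that moment; what a row does not reach only later rows make up. A row lasts 1/8 s, in which the tool goes at most 62.5 mm and 10.7 degrees, less where a joint would pass 70% of its speed; a pose out of reach is approached as far as the arm can. A call with a gripper value outside its range is refused whole. OPENING is the closure, from 0 (fully open) to 1 (shut), set as the call begins (- or left out, the last holds). The fingers move at their own pace and stop on an object; the grip force is fixed at half the most. Time passes only in rows, so rows that repeat a pose let the fingers close, or fill a call up. It gives the time, the measured TCP pose, the force, the opening and the grip force at its end, in the units of the state.
- state(): the state, without advancing time (a new reading comes with each control period).
- viewer.read_camera(name): name is "scene" or "top" or "wrist"; returns the picture (384x512x3 uint8, red, green, blue); there is no depth.
- viewer.calibration(name): a dict with "K" (3x3 intrinsics, pixels), "k1" (the pictures are not rectified: a ray, as slopes to the right and down, at radius r is drawn at 1 + k1 r^2 times it, then the intrinsics apply), "R" (3x3) and "t" (3): a world point X has camera coordinates R X + t; the wrist camera has in their place "T_tool_cam" (4x4, takes a point from camera to tool coordinates, whose origin is the TCP and whose axes are the flange's). Camera axes: x right, y down, z forward; pixel columns grow to the right and rows downward; lengths in m; the calibration is good to about 2 mm. A picture is of the moment at which its call begins: read the wrist's pose just before it. calibration takes no time and is no camera call.
- job.sign_off(): hands the job in; it is judged then, once.
The state is a dict: "time": time; "q": joint angles; "joint_velocities": joint speeds; "joint_efforts": joint torques, N m; "tcp_pos": TCP position; "tool_rot": TCP orientation; "ft_force": force on the tool from outside, world axes, zero at the start; "torque": the same for the moment, N m; "width": opening from 0.0 (shut) to 1.0 (fully open); "grip_force": force on a finger pad.
Only numpy, scipy, OpenCV 4.12 (cv2) and the standard library are available. Lean on these libraries where they do the work, as an engineer would, in place of code of your own. Each camera call takes 0.05 s, during which the arm holds its last target. There are 200 camera calls.

TASK

Take the orange spring clip off its parking plate by squeezing its two tails, and, still squeezing, bring it down over the middle of the top edge of the order card with the green band, in line with the edge, so that the gaping jaws straddle it with their tips well below the edge and nothing touching the card. Finish holding it there wide open, ready for a ticket: do not let go or let it close. Be gentle with the cards and leave everything else where it stands.

Things in the scene. Friction and masses are not known exactly. Their poses are not given: they have to be found in the camera images.
- clip: Orange spring clip, 24 mm wide, about 100 mm tall, 75 g. Origin on the axis of its steel hinge pin (10 mm diameter, 30 mm long): y along the pin, z up to the tails, x across the jaws (the squeezing direction), always midway between the halves. It starts astride the rack's upright plate, pinching it, pin on the plate's top edge: squeeze the tails and lift straight up.
- clip_tails (a point): Point midway between the two tails where they are squeezed along x, 38 mm above the pin (clip frame z). The tails end 52-57 mm above the pin. Their flat outer faces are 57 mm apart at the top when shut, about 49 mm as parked, and parallel, 26 mm apart, when fully open. Squeezing takes about 7 N to start and 14 N at the end stop; 20 to 25 N holds it firmly there.
- clip_mouth (a point): Point midway between the jaw tips, 40 mm straight below the pin (clip frame z = -40 mm); the jaws end 5 mm below it. The tips are 2 mm apart when shut, about 26 mm when fully open (50 mm outside to outside). Axes as clip.
- jaw_a (a joint): Opening angle of the clip's +x half about the pin, rad: 0 shut, about 0.08 as parked, 0.3 fully open (end stop). A spring shuts it. Each jaw tip moves out about 4 mm per 0.1 rad.
- jaw_b (a joint): The same for the -x half; the two halves are linked and always open equally.
- rack: Fixed clip rack: dark foot 90 x 170 x 12 mm with an upright wooden plate 8 mm thick (x), 150 mm long (y), its top edge 78 mm above the counter. Origin at the centre of the underside, z up. The clip sits on the plate up to 40 mm either side of its middle, its pin along the plate.
- card_green: Order card to be used: upright white rigid card 5 mm thick (x), 120 mm wide (y), its top edge 140 mm above the counter, a green band 30 mm high along its top, standing in a dark weighted foot 70 x 100 x 16 mm; 0.7 kg, loose. Origin at the centre of the foot's underside, z up.
- card_green_edge (a point): Middle of the top edge of the green-band card, 140 mm above its origin; axes as the card: x through the card's thickness, y along the edge, z up.
- card_blue: The other order card, same shape and size with a blue band: leave it alone. Origin at the centre of the foot's underside; y along its edge.
- detergent: Blue detergent bottle, 76 mm diameter, 160 mm tall, loose bystander at the back of the counter. Origin under its centre.
- bead_jar: Green jar with white lid, 80 mm diameter, 100 mm tall, loose bystander at the back. Origin under its centre.
- coin_cup: Open red cup, 76 mm diameter, 70 mm tall, loose bystander at the back. Origin under its centre.
- lint_brush: Brush lying on the counter at the robot's right, loose bystander. Origin under its middle, x along it.
- sheet_carton: Yellow carton 70 x 160 x 90 mm, loose bystander at the back right. Origin under its centre.
Things that resemble listed ones, but are neither listed nor needed, are in the scene too. What is shaped like the clip but red is not meant.

How it is judged:
On the way:
1. the clip has been squeezed open and lifted clear of the rack (z of clip in the frame of rack above 0.13 m and contact force between clip and rack below 0.1 N and contact force between the fingers and clip above 2 N and value of joint jaw_a above 0.15 rad), for 0.2 s.
At the end, for the whole second after the job is handed in: Fingers hold the clip open (both halves over 0.2 rad); its mouth point is at least 8 mm below the green card's top edge, within 9 mm of mid-plane, 30 mm of the middle; in line within 0.25 rad, upright within 0.3; nothing touches the card; both cards within 20 mm of their start (contact force between the fingers and clip above 2 N and value of joint each of jaw_a, jaw_b above 0.2 rad and z of clip_mouth in the frame of card_green_edge below -0.008 m and x of clip_mouth in the frame of card_green_edge between -0.009 and 0.009 m and y of clip_mouth in the frame of card_green_edge between -0.03 and 0.03 m and angle between the y axis of clip and the y axis of card_green_edge, either way round below 0.25 rad and angle between clip's own z axis and vertical below 0.3 rad and contact force between each of clip, the arm, the fingers and card_green below 0.3 N and contact force between clip and rack below 0.1 N and angle between card_green's own z axis and vertical below 0.1 rad and distance of each of card_green, card_blue from where it was at the start of the episode below 0.02 m); the arm keeps its last pose, push and grip.
It fails at once if a card is shoved or knocked (moved 20 mm or tipped 0.2 rad) (distance of any of card_green, card_blue from where it was at the start of the episode above 0.02 m or angle between any of card_green, card_blue's own z axis and vertical above 0.2 rad).
It fails at once if the clip or the robot is pressed hard against a card (over 8 N) (contact force between any of clip, the arm, the fingers and card_green above 8 N or contact force between any of clip, the arm, the fingers and card_blue above 8 N).
It fails at once if another thing on the counter is moved by 30 mm (distance of any of detergent, bead_jar, coin_cup, lint_brush, sheet_carton from where it was at the start of the episode above 0.03 m).
It also fails if it takes over 42 s, if anything falls off the work surface, if the arm or the gripper's body presses on something with over 40 N, if the wrist force passes 120 N, or if a joint passes its speed limit or range.

## Working session

There is one attempt and no reset: what is moved stays moved. The work goes in short steps, Python scripts to look and compute and a shell command to move; the robot and the scene stay as the last step left them, time stands still between calls to the robot, and variables do not carry over. Pictures are saved under pics/ and viewed, at most 10 in all, crops included, and the job is handed in when it is done.

```bash
mkdir -p pics; python3 - <<'E'
from cell import state, viewer, job
import cv2,numpy as np
s=state();print({k:np.round(s[k],3) for k in ('time','tcp_pos','tool_rot','width','q')})
for n in('scene','top'):
    im=viewer.read_camera(n);cv2.imwrite(f'pics/{n}0.png',im[:,:,::-1]);c=viewer.calibration(n);print(n,{k:np.round(v,3).tolist() for k,v in c.items()})
print(viewer.calibration('wrist'))
a=cv2.imread('pics/scene0.png');b=cv2.imread('pics/top0.png')
cv2.imwrite('pics/both0.png',cv2.resize(np.vstack([a,b]),(400,600)))
E
```

```text
{'time': np.float64(0.0), 'tcp_pos': array([ 0.272, -0.562,  0.226]), 'tool_rot': array([-3.061e+00, -7.020e-01,  1.000e-03]), 'width': np.float64(0.996), 'q': array([ 1.017,  0.435,  0.025,  1.574, -0.012,  1.134, -0.075])}
scene {'K': [[437.691, 0.0, 255.405], [0.0, 437.691, 190.621], [0.0, 0.0, 1.0]], 'k1': -0.024, 'R': [[-0.309, 0.951, 0.018], [0.534, 0.189, -0.824], [-0.787, -0.245, -0.566]], 't': [0.219, -0.204, 1.628]}
top {'K': [[363.174, 0.0, 253.874], [0.0, 363.174, 199.225], [0.0, 0.0, 1.0]], 'k1': 0.012, 'R': [[-0.003, -1.0, 0.027], [-0.997, 0.001, -0.076], [0.076, -0.027, -0.997]], 't': [-0.055, 0.603, 1.155]}
{'K': array([[284.09956183,   0.        , 255.44965515],
       [  0.        , 284.09956183, 189.10298187],
       [  0.        ,   0.        ,   1.        ]]), 'k1': -0.06275783277675594, 'T_tool_cam': array([[-1.90930240e-04, -9.63813041e-01, -2.66579042e-01,
         7.12544026e-02],
       [ 9.99999460e-01, -4.56403621e-04,  9.33897963e-04,
         4.77341336e-04],
       [-1.02177068e-03, -2.66578720e-01,  9.63812607e-01,
        -1.59838672e-01],
       [ 0.00000000e+00,  0.00000000e+00,  0.00000000e+00,
         1.00000000e+00]])}
```

View pics/scene0.png

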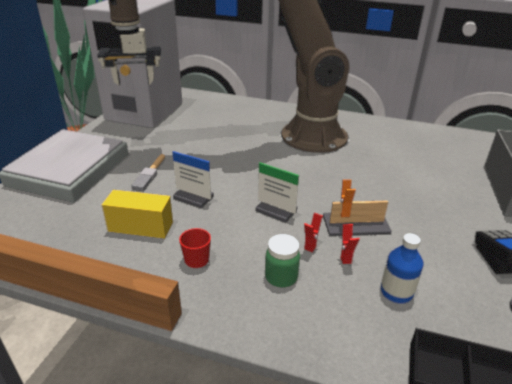

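View pics/top0.png

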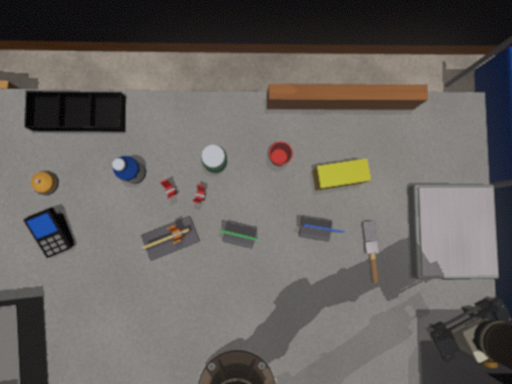

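The orange clip is at scene (347,198) / top (177,235), astride the wooden plate. The look-alikes are the two red clips at scene (314,232) and (348,245) / top (168,188) and (200,193), plus an orange disc at top (42,182), which is not a clip. Only the clip on the plate is orange, so that is the one meant. The green-band card is at scene (277,190) / top (239,235). Next I confirm with an enlarged crop and measure.

```bash
cat > h.py <<'E'
import cv2,numpy as np
from cell import viewer,state
from scipy.spatial.transform import Rotation as Ro
def cam(n,s=None):
    c=viewer.calibration(n)
    if n=='wrist':
        T=np.array(c['T_tool_cam']);R0=Ro.from_rotvec(s['tool_rot']).as_matrix()
        R=R0@T[:3,:3];o=R0@T[:3,3]+s['tcp_pos']
    else: R=np.array(c['R']).T;o=-R@np.array(c['t'])
    return np.array(c['K']),c['k1'],R,o
def ray(C,px):
    K,k,R,o=C;d=np.array([(px[0]-K[0,2])/K[0,0],(px[1]-K[1,2])/K[1,1]]);u=d.copy()
    for _ in range(10):u=d/(1+k*(u@u))
    v=R@np.array([*u,1]);return o,v/np.linalg.norm(v)
def onz(C,px,z):
    o,v=ray(C,px);return o+v*(z-o[2])/v[2]
def tri(rays):
    A=sum(np.eye(3)-np.outer(v,v) for o,v in rays);b=sum((np.eye(3)-np.outer(v,v))@o for o,v in rays)
    p=np.linalg.solve(A,b);return p,[round(float(np.linalg.norm(np.cross(p-o,v)))*1000,1) for o,v in rays]
def blobs(im,lo,hi,amin=8):
    m=cv2.inRange(cv2.cvtColor(im,cv2.COLOR_RGB2HSV),np.array(lo),np.array(hi))
    n,l,st,c=cv2.connectedComponentsWithStats(m,connectivity=8)
    return m,l,[(i,st[i].tolist(),c[i].round(1).tolist()) for i in range(1,n) if st[i][4]>=amin]
ORANGE=((6,190,110),(16,255,255));GREEN=((55,130,60),(80,255,255));WOOD=((12,60,110),(24,185,255))
E
python3 - <<'E'
from h import *
for n in('scene','top'):
    im=cv2.imread(f'pics/{n}0.png')[:,:,::-1].copy()
    for k in('ORANGE','GREEN','WOOD'):
        m,l,b=blobs(im,*globals()[k],15);print(n,k)
        for i,st,c in b:
            pts=cv2.findNonZero((l==i).astype('u1'));r=cv2.boxPoints(cv2.minAreaRect(pts))
            print('  ',st,c,r.round(1).tolist())
a=cv2.imread('pics/scene0.png')[160:280,240:400];b=cv2.imread('pics/top0.png')[170:270,130:290]
cv2.imwrite('pics/crop1.png',np.vstack([cv2.resize(a,(480,360),interpolation=2),cv2.resize(b,(384,240),interpolation=2)[:, :].copy() if 0 else cv2.copyMakeBorder(cv2.resize(b,(384,240),interpolation=2),0,0,0,96,0)]))
E
```

```text
scene ORANGE
   [342, 181, 12, 35, 270] [346.6, 197.9] [[340.0, 214.8000030517578], [343.5, 180.39999389648438], [354.0, 181.5], [350.6000061035156, 215.89999389648438]]
scene GREEN
   [260, 163, 38, 21, 308] [278.4, 173.2] [[257.5, 170.5], [260.0, 163.0], [298.3999938964844, 175.8000030517578], [295.8999938964844, 183.3000030517578]]
scene WOOD
   [120, 64, 11, 12, 96] [124.5, 69.6] [[117.5, 69.5], [124.5, 62.5], [132.0, 70.0], [125.0, 77.0]]
   [336, 140, 9, 5, 25] [339.4, 141.5] [[336.0, 140.0], [344.0, 140.0], [344.0, 144.0], [336.0, 144.0]]
   [150, 154, 15, 15, 101] [157.3, 160.9] [[149.3000030517578, 166.39999389648438], [160.6999969482422, 152.10000610351562], [165.1999969482422, 155.8000030517578], [153.8000030517578, 170.0]]
   [101, 189, 67, 50, 209] [124.3, 223.9] [[89.80000305175781, 215.60000610351562], [113.4000015258789, 187.60000610351562], [167.8000030517578, 233.6999969482422], [144.1999969482422, 261.6000061035156]]
   [128, 191, 17, 3, 25] [136.5, 191.6] [[128.0, 191.39999389648438], [128.10000610351562, 189.8000030517578], [144.0, 191.60000610351562], [143.89999
[... 880 characters left out ...]
0], [56.0, 182.0], [41.0, 197.0]]
   [143, 228, 46, 21, 192] [165.8, 238.0] [[140.60000610351562, 240.8000030517578], [186.8000030517578, 225.39999389648438], [189.5, 233.5], [143.3000030517578, 248.89999389648438]]
   [173, 238, 8, 6, 23] [176.3, 240.9] [[172.0, 241.6999969482422], [178.0, 237.3000030517578], [180.1999969482422, 240.3000030517578], [174.3000030517578, 244.8000030517578]]
   [369, 253, 9, 30, 151] [373.9, 266.9] [[368.70001220703125, 253.39999389648438], [374.6000061035156, 252.39999389648438], [379.3999938964844, 281.6000061035156], [373.6000061035156, 282.6000061035156]]
   [488, 363, 9, 4, 30] [492.5, 364.5] [[488.0, 363.0], [496.0, 363.0], [496.0, 366.0], [488.0, 366.0]]
```

View pics/crop1.png

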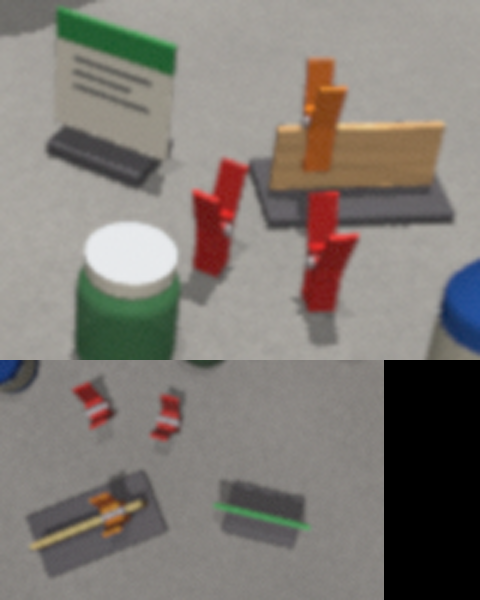

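The crop confirms it: the only orange clip straddles the wooden plate (crop 325,115 above, 110,513 below). The red pair stands free and isn't meant. The green card is at upper left. Next I triangulate.

```bash
python3 - <<'E'
from h import *
S,T=cam('scene'),cam('top')
def t(n,s,p):
    q,e=tri([ray(S,s),ray(T,p)]);print(n,q.round(4),e);return q
a=t('green left(+y)',(298.5,175),(220.8,231.2));b=t('green right',(259.2,163.3),(258.3,239.6))
d=a-b;print('edge yaw dir',np.degrees(np.arctan2(d[1],d[0])),np.linalg.norm(d))
# plate top ends: crop scene (277,127),(442,124); top (33,547-360),(142,503-360)
p=t('plate +y',(240+442/3,160+124/3),(130+33/2.4,170+187/2.4));q=t('plate -y',(240+277/3,160+127/3),(130+142/2.4,170+143/2.4))
d=p-q;print('plate yaw',np.degrees(np.arctan2(d[1],d[0])),np.linalg.norm(d))
print('pin',onz(T,(177.1,233.7),.085))
s=state();R=Ro.from_rotvec(s['tool_rot']).as_matrix();print(R.round(3))
E
```

```text
green left(+y) [0.5009 0.0456 0.1375] [2.6, 2.6]
green right [ 0.477  -0.0665  0.1369] [0.6, 0.6]
edge yaw dir 77.95367569693249 0.11462752324652221
plate +y [0.4507 0.2823 0.0747] [1.4, 1.4]
plate -y [0.5059 0.1445 0.0763] [0.9, 0.9]
plate yaw 111.84965720997656 0.14837185660764612
pin [0.49377444 0.17868609 0.085     ]
[[ 0.9    0.436 -0.001]
 [ 0.436 -0.9    0.001]
 [-0.    -0.001 -1.   ]]
```

```bash
python3 -m jog '[[[2,-2,-0.2,-0.05],[6,-6.5,-0.5,-0.16],[10.5,-11.5,-1,-0.3],[15,-16.5,-1.5,-0.44],[19.5,-21.5,-2,-0.58],[24,-26.5,-2,-0.72],[28,-30.5,-2,-0.84],[31,-34,-2,-0.9]]]' 0
python3 - <<'E'
from h import *
s=state();R=Ro.from_rotvec(s['tool_rot']).as_matrix();print(s['time'],np.round(s['q'],2),np.round(s['tcp_pos'],4));print(R.round(3))
d=np.array([.494,.179,.24])-s['tcp_pos'];print('d tool cm',(R.T@d*100).round(2),'turn',-(np.radians(21.85)-np.arctan2(R[1,1],R[0,1])))
E
```

```text
time: 1.1
tcp_pos: [0.4034, -0.1195, 0.2468]
tool_rot: [2.449, 1.967, 0.0]
ft_force: [1.3, -0.3, 0.1]
width: 0.998
grip_force: 0.0
1.1 [ 0.54  0.11 -0.41  1.98  0.05  1.06 -0.11] [ 0.4034 -0.1195  0.2468]
[[ 0.215  0.977  0.   ]
 [ 0.977 -0.215 -0.   ]
 [-0.     0.    -1.   ]]
d tool cm [31.1   2.41  0.68] turn -0.5985467523403788
```

```bash
python3 -m jog '[[[3,0.2,0,-0.08],[8,0.6,0,-0.18],[13,1,0,-0.28],[18.5,1.4,0,-0.38],[24,1.9,0,-0.48],[29,2.3,0,-0.56],[31,2.4,0,-0.6],[31,2.4,0,-0.6]]]'
python3 - <<'E'
from h import *
import json
s=state();im=viewer.read_camera('wrist');cv2.imwrite('pics/w1.png',im[:,:,::-1])
json.dump({k:np.array(s[k]).tolist() for k in('tcp_pos','tool_rot')},open('w1.json','w'))
print(s['time'],np.round(s['q'],2),np.round(s['tcp_pos'],4),np.round(s['tool_rot'],3))
E
```

```text
time: 2.1
tcp_pos: [0.494, 0.1766, 0.2463]
tool_rot: [-1.759, -2.602, 0.001]
ft_force: [0.1, 0.7, 0.7]
width: 0.997
grip_force: 0.0
2.1 [ 0.07  0.33 -0.66  1.75  0.22  1.14 -0.28] [0.494  0.1766 0.2463] [-1.759e+00 -2.602e+00  1.000e-03]
```

View pics/w1.png

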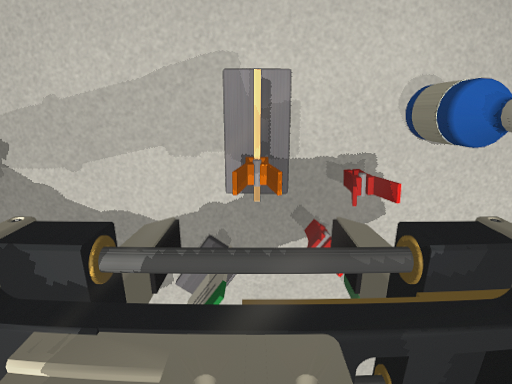

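The wrist view shows the orange clip at (257,177), tails opening left and right across the plate. The plate runs up the image (257, 69–201), so tool y is already along the squeeze direction. The fingers are below, at rows 220+. I take a second view from lower and further back.

```bash
python3 -m jog '[[[-1,0,1,0],[-2,0,2,0],[-3,0,3,0],[-4,0,4,0],[-4,0,4,0],[-4,0,4,0],[-4,0,4,0],[-4,0,4,0]]]'
python3 - <<'E'
from h import *
import json
s=state();im=viewer.read_camera('wrist');cv2.imwrite('pics/w2.png',im[:,:,::-1])
json.dump({k:np.array(s[k]).tolist() for k in('tcp_pos','tool_rot')},open('w2.json','w'))
a=cv2.imread('pics/w1.png')[60:210,205:310];b=cv2.imread('pics/w2.png')[0:215,170:345]
for n in('w1','w2'):
    m,l,bl=blobs(cv2.imread(f'pics/{n}.png')[:,:,::-1].copy(),*((6,180,60),(16,255,255)),20)
    for i,st,c in bl: print(n,st,c,cv2.approxPolyDP(max(cv2.findContours((l==i).astype('u1'),0,2)[0],key=len),1.5,True)[:,0].tolist())
cv2.imwrite('pics/crop2.png',np.hstack([cv2.resize(a,(420,600)),cv2.resize(b,(380,467)) if 0 else cv2.copyMakeBorder(cv2.resize(b,(380,467)),0,133,0,0,0)]))
E
```

```text
time: 3.15
tcp_pos: [0.5092, 0.1391, 0.207]
tool_rot: [1.761, 2.601, 0.001]
ft_force: [-0.9, -0.1, 0.2]
width: 0.999
grip_force: 0.0
w1 [232, 157, 22, 38, 540] [243.0, 175.7] [[252, 157], [246, 157], [246, 162], [232, 172], [233, 194], [236, 194], [246, 184], [253, 184]]
w1 [260, 157, 22, 38, 549] [270.3, 176.0] [[261, 157], [260, 183], [267, 184], [277, 194], [281, 194], [281, 172], [267, 162], [267, 157]]
w2 [234, 127, 19, 33, 236] [247.0, 143.1] [[251, 127], [247, 127], [250, 128], [245, 130], [245, 146], [234, 159], [244, 153], [252, 153]]
w2 [261, 127, 27, 35, 520] [276.0, 143.1] [[262, 127], [261, 129], [268, 130], [268, 153], [261, 153], [270, 154], [285, 161], [287, 134], [282, 136], [281, 133], [286, 132]]
w2 [227, 130, 16, 32, 177] [230.4, 144.4] [[242, 130], [227, 133], [228, 160], [232, 161], [232, 135]]
```

View pics/crop2.png

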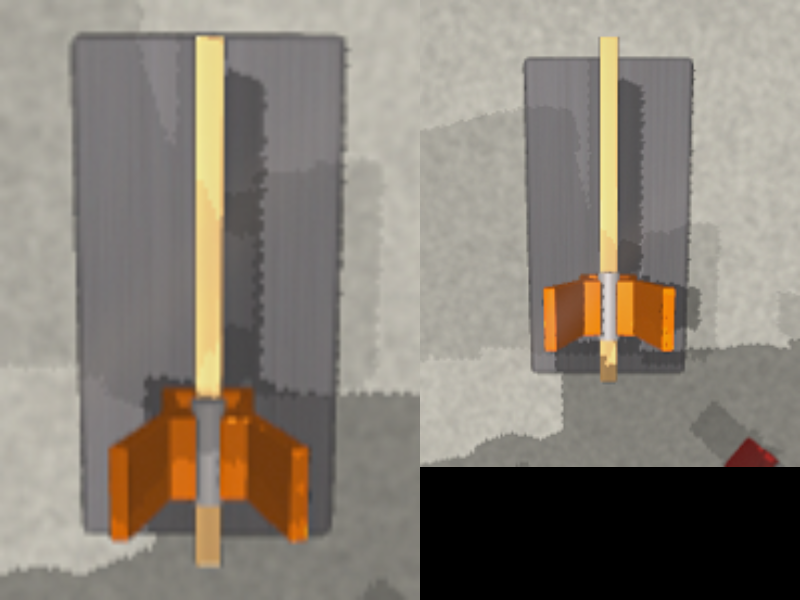

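```bash
python3 - <<'E'
from h import *
import json
C=[cam('wrist',{k:np.array(v) for k,v in json.load(open(f)).items()}) for f in('w1.json','w2.json')]
P={}
for n,a,b in [('TL',(232,172),(227,132.5)),('BL',(233,194.5),(228,161)),('TR',(281.5,172),(287,132.5)),('BR',(281.5,194.5),(286,161)),('near',(257,201.5),(256.6,175.5)),('far',(257.5,69.2),(256.6,17.5)),('pinF',(257,160),(257,125.3)),('pinN',(256.7,186),(256.6,157))]:
    p,e=tri([ray(C[0],a),ray(C[1],b)]);P[n]=p;print(n,p.round(4),e)
c=sum(P[k] for k in('TL','BL','TR','BR'))/4;pin=(P['pinF']+P['pinN'])/2;d=P['far']-P['near'];yw=np.arctan2(d[1],d[0])
print('tails',c,'pin',pin,'plate yaw',np.degrees(yw),np.linalg.norm(d),'mid',(P['far']+P['near'])/2)
s=state();R=Ro.from_rotvec(s['tool_rot']).as_matrix()
ty=np.arctan2(R[1,1],R[0,1]);print('tool y yaw',np.degrees(ty),'turn',-((yw-np.pi/2-ty+np.pi/2)%np.pi-np.pi/2))
xy=(c[:2]+pin[:2])/2
for z in(c[2],pin[2]+.038-.019): print('TCP shift cm to z',z,(R.T@(np.array([*xy,z])-s['tcp_pos'])*100).round(2))
for n,p in P.items():print(n,(R.T@(p-s['tcp_pos'])*100).round(2))
E
```

```text
TL [0.4676 0.1809 0.1374] [0.1, 0.1]
BL [0.4764 0.1593 0.1352] [0.0, 0.0]
TR [0.5119 0.1986 0.1374] [0.1, 0.1]
BR [0.5212 0.1769 0.1341] [0.2, 0.2]
near [0.5075 0.1461 0.0843] [0.2, 0.2]
far [0.4523 0.2841 0.0765] [0.3, 0.3]
pinF [0.4889 0.1928 0.0868] [0.1, 0.1]
pinN [0.5003 0.1635 0.0834] [0.0, 0.0]
tails [0.49427871 0.17891608 0.13602515] pin [0.49460122 0.17813713 0.08508408] plate yaw 111.77960975525481 0.14886331544905573 mid [0.47990887 0.215094   0.08036577]
tool y yaw 21.795515096714745 turn 0.0002776005771298884
TCP shift cm to z 0.1360251460427061 [4.22 0.1  7.09]
TCP shift cm to z 0.10408407690002881 [ 4.22  0.09 10.29]
TL [ 5.44 -2.31  6.95]
BL [ 3.1  -2.29  7.17]
TR [5.44 2.47 6.96]
BR [3.08 2.52 7.29]
near [ 0.72  0.1  12.27]
far [15.59  0.1  13.05]
pinF [ 5.75  0.11 12.02]
pinN [ 2.61  0.08 12.36]
```

```bash
python3 -m jog '[[[1.5,0.1,0,0],[3,0.1,0,0],[4.2,0.1,1,0],[4.2,0.1,4,0],[4.2,0.1,7,0],[4.2,0.1,9.5,0],[4.2,0.1,10.5,0],[4.2,0.1,10.5,0]]]' && python3 -m jog '[[[0,0,0,0],[0,0,0,0],[0,0,0,0],[0,0,0,0],[0,0,0,0],[0,0,0,0],[0,0,0,0],[0,0,0,0]]]' 1
```

```text
time: 4.2
tcp_pos: [0.494, 0.1784, 0.1013]
tool_rot: [-1.761, -2.601, 0.001]
ft_force: [-0.0, 0.4, 0.8]
width: 0.999
grip_force: 0.0
time: 5.2
tcp_pos: [0.4948, 0.1783, 0.1038]
tool_rot: [1.761, 2.6, 0.001]
ft_force: [-7.9, -4.6, 26.7]
width: 0.279
grip_force: 30.0
```

```bash
python3 -m jog '[[[0,0,-0.5,0],[0,0,-2,0],[0,0,-4,0],[0,0,-7,0],[0,0,-10,0],[0,0,-13,0],[0,0,-15,0],[0,0,-15,0]]]'
python3 - <<'E'
from h import *
import json
s=state();im=viewer.read_camera('wrist');cv2.imwrite('pics/w3.png',im[:,:,::-1])
json.dump({k:np.array(s[k]).tolist() for k in('tcp_pos','tool_rot')},open('w3.json','w'))
R=Ro.from_rotvec(s['tool_rot']).as_matrix();e=np.array([.489,-.0105]);g=np.radians(77.95)-np.pi/2
d=np.array([*e,s['tcp_pos'][2]])-s['tcp_pos'];print('shift',(R.T@d*100).round(2),'turn',-(g-np.arctan2(R[1,1],R[0,1])))
E
```

```text
time: 6.2
tcp_pos: [0.4952, 0.1786, 0.2535]
tool_rot: [1.761, 2.599, 0.004]
ft_force: [-0.5, -0.1, -0.5]
width: 0.277
grip_force: 30.0
shift [-17.33  -7.59  -0.02] turn 0.590199039152556
```

View pics/w3.png

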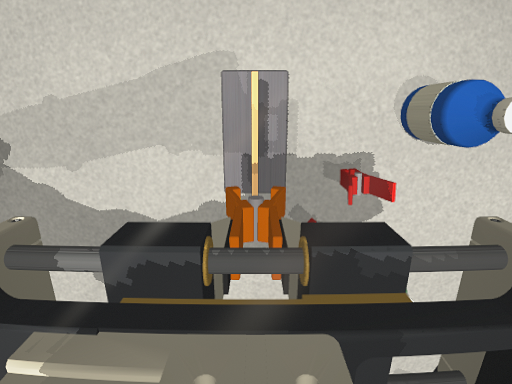

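The clip is held fully open (width 0.277 ≈ 25.5 mm), clear of the plate, at (255,230). Next I carry it to a spot behind the green card, in line with its edge, to measure the edge.

```bash
python3 - <<'E'
from h import *
s=state();R=Ro.from_rotvec(s['tool_rot']).as_matrix()
print((R.T@(np.array([.466,-.118,.2535])-s['tcp_pos'])*100).round(2))
E
```

```text
[-26.44 -13.64  -0.15]
```

```bash
python3 -m jog '[[[-2,-1,0,0.06],[-6,-3,0,0.15],[-11,-5.5,0,0.26],[-16,-8,0,0.38],[-21,-11,0,0.48],[-25,-13,0,0.56],[-26.4,-13.6,0,0.59],[-26.4,-13.6,0,0.59]]]'
cat > v.py <<'E'
from h import *
import json,sys
n=sys.argv[1]
s=state();im=viewer.read_camera('wrist');cv2.imwrite(f'pics/{n}.png',im[:,:,::-1])
json.dump({k:np.array(s[k]).tolist() for k in('tcp_pos','tool_rot')},open(n+'.json','w'))
m,l,bl=blobs(im,(50,110,30),(85,255,255),40)
for i,st,c in bl: print(n,st,c,cv2.approxPolyDP(max(cv2.findContours((l==i).astype('u1'),0,2)[0],key=len),1.2,True)[:,0].tolist())
E
python3 v.py w4
python3 -m jog '[[[1,0,1,0],[2,0,2,0],[3,0,3,0],[3,0,4,0],[3,0,4,0],[3,0,4,0],[3,0,4,0],[3,0,4,0]]]'
python3 v.py w5; python3 -c "
import cv2,numpy as np
a=cv2.imread('pics/w4.png')[:300,150:350];b=cv2.imread('pics/w5.png')[:300,150:350]
cv2.imwrite('pics/crop3.png',cv2.resize(np.hstack([a,b]),(800,600)))"
```

```text
time: 7.25
tcp_pos: [0.4653, -0.1187, 0.251]
tool_rot: [-2.444, -1.972, 0.001]
ft_force: [0.0, 0.5, -0.6]
width: 0.274
grip_force: 30.0
w4 [254, 0, 9, 133, 798] [257.9, 65.7] [[262, 0], [257, 0], [254, 132], [258, 132], [259, 129]]
time: 8.3
tcp_pos: [0.4725, -0.0885, 0.212]
tool_rot: [2.442, 1.975, 0.0]
ft_force: [-0.0, -0.3, -0.7]
width: 0.281
grip_force: 30.0
w5 [451, 0, 52, 14, 369] [473.8, 4.9] [[451, 0], [457, 6], [455, 8], [460, 7], [462, 10], [469, 9], [471, 13], [471, 11], [475, 12], [479, 7], [482, 9], [485, 7], [487, 9], [485, 12], [488, 8], [490, 10], [502, 1], [499, 3], [488, 4], [476, 0]]
w5 [253, 14, 11, 160, 1100] [257.6, 92.0] [[263, 14], [257, 14], [253, 173], [258, 173]]
```

View pics/crop3.png

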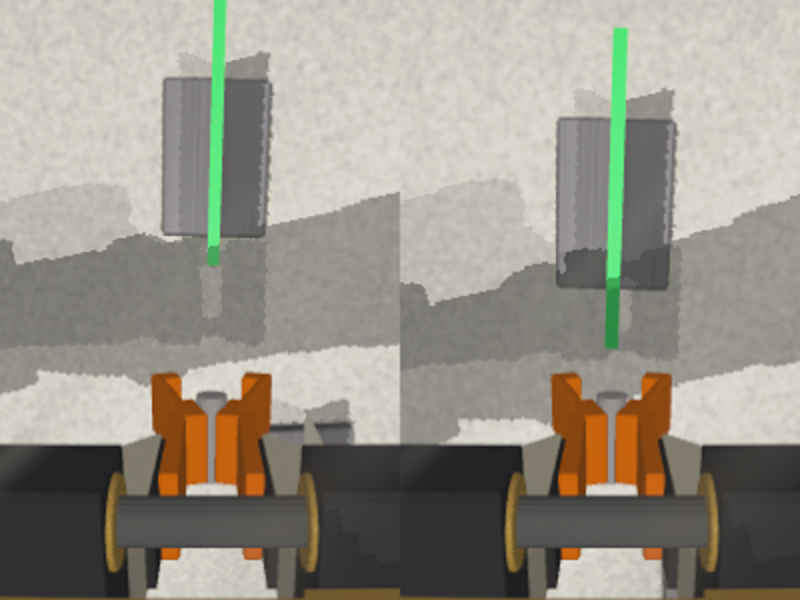

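```bash
python3 - <<'E'
from h import *
import json
L=lambda f:{k:np.array(v) for k,v in json.load(open(f)).items()}
s4,s5=L('w4.json'),L('w5.json');C4,C5=cam('wrist',s4),cam('wrist',s5)
n,e=tri([ray(C4,(256.3,132.7)),ray(C5,(255.6,173.7))]);print('near',n,e)
# second correspondence on edge line: w4 line x at row 0; z from line: check with foot? use z=near & 0.14
R=Ro.from_rotvec(s5['tool_rot']).as_matrix();t=s5['tcp_pos']
for z in(n[2],.14):
    a=onz(C5,(255.6,173.7),z);f=onz(C5,(260.2,13.6),z);d=f-a;yw=np.arctan2(d[1],d[0]);c=(a+f)/2
    ty=np.arctan2(R[1,1],R[0,1])
    print(z,'mid',c.round(4),'len',np.linalg.norm(d),'yaw',np.degrees(yw),'turn',-((yw-np.pi/2-ty+np.pi/2)%np.pi-np.pi/2),'tool',(R.T@(c-t)*100).round(2))
o,v=ray(C5,(256,198));o,v=R.T@(o-t),R.T@v
p=o+v*(.02-o[2])/v[2];print('pin far end top in tool cm',p*100)
for px in((226.5,187),(285.5,187)):
    o,v=ray(C5,px);o,v=R.T@(o-t),R.T@v;print('jaw tip? tool cm',(o+v*(.055-o[2])/v[2])*100)
E
```

```text
near [ 0.47688365 -0.06914624  0.13909361] [0.1, 0.1]
0.13909361358540348 mid [ 0.4913 -0.01    0.1391] len 0.1217552853328149 yaw 76.3278557536768 turn 0.02810010931144813 tool [8.07 0.2  7.29]
0.14 mid [ 0.4913 -0.01    0.14  ] len 0.12128112084952272 yaw 76.32785575367681 turn 0.028100109311447685 tool [8.07 0.19 7.2 ]
pin far end top in tool cm [1.50037837 0.04744536 2.        ]
jaw tip? tool cm [ 1.3135736  -2.25727125  5.5       ]
jaw tip? tool cm [1.31258849 2.36623053 5.5       ]
```

```bash
python3 -m jog '[[[0,0,-1,0],[0,0,-2,0.01],[1.5,0.05,-2,0.03],[4,0.1,-2,0.03],[6.5,0.1,-2,0.03],[8,0.15,-2,0.03],[8,0.15,-2,0.03],[8,0.15,-2,0.03]]]'
python3 v.py w6
python3 - <<'E'
from h import *
s=state();R=Ro.from_rotvec(s['tool_rot']).as_matrix();t=s['tcp_pos']
print((R.T@(np.array([.4913,-.01,.14])-t)*100).round(2), np.degrees(np.arctan2(R[1,1],R[0,1])))
cv2.imwrite('pics/crop4.png',cv2.resize(cv2.imread('pics/w6.png')[50:300,150:350],(480,600)))
E
```

```text
time: 9.35
tcp_pos: [0.4904, -0.0114, 0.2317]
tool_rot: [2.472, 1.938, -0.001]
ft_force: [-0.4, -0.1, -0.4]
width: 0.276
grip_force: 30.0
w6 [418, 13, 49, 75, 1034] [432.4, 53.9] [[449, 13], [433, 20], [435, 22], [426, 28], [421, 36], [422, 38], [418, 52], [419, 51], [420, 53], [418, 57], [420, 60], [419, 66], [420, 65], [422, 67], [421, 69], [423, 70], [422, 72], [426, 78], [429, 78], [432, 81], [431, 82], [440, 85], [445, 83], [451, 87], [455, 84], [456, 85], [454, 87], [456, 87], [456, 85], [459, 86], [466, 83], [452, 83], [445, 79], [436, 69], [432, 60], [433, 38], [437, 29], [444, 20], [454, 13]]
w6 [253, 122, 6, 73, 438] [255.5, 158.0] [[253, 122], [253, 194], [258, 194], [258, 122]]
[0.18 0.06 9.17] -13.840630355859458
```

View pics/crop4.png

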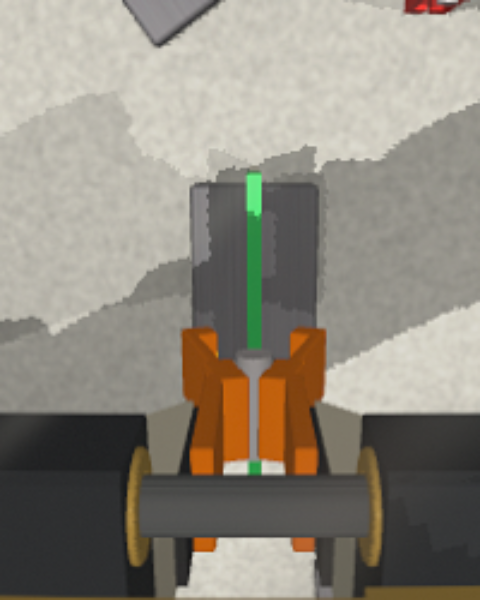

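The green edge (column 255.5) lies centred between the jaws and parallel to the pin, with the offset under 1 mm. I lower it gently.

```bash
python3 -m jog '[[[0.1,0,0.5,0],[0.2,0,1.2,0],[0.2,0,2,0],[0.2,0,2.8,0],[0.2,0,3.6,0],[0.2,0,4.3,0],[0.2,0,4.9,0],[0.2,0,4.9,0]]]' && python3 -m jog '[[[0,0,0,0],[0,0,0,0],[0,0,0,0],[0,0,0,0],[0,0,0,0],[0,0,0,0],[0,0,0,0],[0,0,0,0]]]'
python3 v.py w7
python3 - <<'E'
from h import *
im=viewer.read_camera('scene')[:,:,::-1]
a=cv2.resize(im[110:230,210:340],(390,360),interpolation=2);b=cv2.resize(cv2.imread('pics/w7.png')[100:280,165:345],(360,360))
cv2.imwrite('pics/crop5.png',np.hstack([a,b]))
E
```

```text
time: 10.4
tcp_pos: [0.4907, -0.0084, 0.1822]
tool_rot: [-2.471, -1.939, 0.001]
ft_force: [0.0, -0.7, -1.3]
width: 0.276
grip_force: 30.0
time: 11.4
tcp_pos: [0.491, -0.0084, 0.1827]
tool_rot: [2.471, 1.939, -0.0]
ft_force: [0.6, 0.5, 0.3]
width: 0.276
grip_force: 30.0
w7 [446, 0, 55, 89, 1524] [464.0, 48.0] [[490, 0], [482, 1], [467, 7], [467, 11], [463, 13], [463, 16], [458, 17], [458, 19], [453, 22], [454, 23], [450, 29], [451, 31], [447, 36], [448, 42], [446, 43], [448, 47], [446, 49], [449, 52], [448, 61], [452, 63], [450, 65], [449, 64], [451, 67], [450, 68], [454, 70], [454, 73], [456, 74], [455, 76], [458, 76], [461, 81], [464, 80], [466, 83], [470, 83], [471, 81], [476, 85], [482, 84], [485, 86], [481, 88], [494, 86], [500, 83], [497, 84], [487, 82], [476, 75], [467, 61], [464, 42], [466, 30], [470, 20], [479, 8], [491, 1]]
w7 [414, 23, 21, 25, 43] [422.3, 35.0] [[434, 23], [424, 30], [414, 47], [418, 39], [419, 42], [422, 39], [420, 37], [423, 32]]
w7 [252, 128, 8, 67, 513] [255.6, 161.4] [[258, 128], [252, 130], [253, 194], [259, 194]]
w7 [253, 274, 6, 7, 42] [255.5, 277.0] [[253, 274], [253, 280], [258, 280], [258, 274]]
```

View pics/crop5.png

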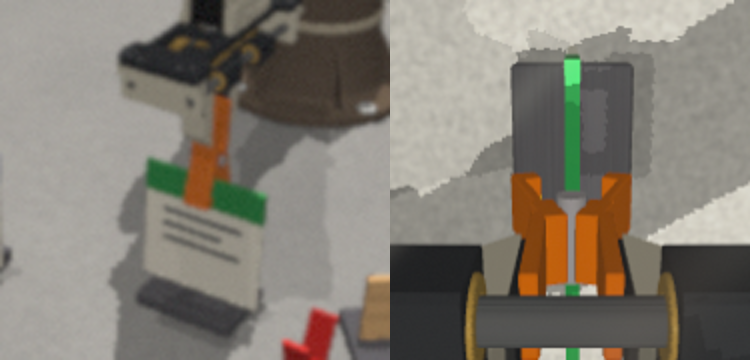

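The jaws straddle the middle of the green edge (crop 197,190; wrist column 255.5, centred). The tips are about 20 mm below the edge, the card stands undisturbed, and I read no contact force. I'm handing in.

```bash
python3 -c "
from cell import job
print(job.sign_off())"
```

```text
the job is handed in; nothing more can be done
None
```

The job is handed in at about 11.5 s of the 42 s allowed: the orange clip is held fully open astride the middle of the green card's top edge, in line, its mouth about 18 mm below the edge, with no sign of contact with the card; no verdict was returned.

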